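# Slide the locked plate carriage home under the reading head

### The job

The carriage of the plate reader is held by a catch. With the fingertips, press the red lock button down and keep it held down while you push the carriage along its rails until it is fully home against the orange end stop; then let the button spring up again and move clear. Leave the bottle, jar and tip box standing where they are.

Things in the scene. Friction and masses are not known exactly. Their poses are not given: they have to be found in the camera images.
- stage: White plate reader base fixed to the bench, 190 (its x) by 420 (its y) by 18 mm; origin at the centre of its underside, z up. The carriage slides along its +y on two steel rails. A white bridge (the reading head), underside 88 mm and top 118 mm above the bench, spans y = +42 to +112 mm; an orange end stop block, 48 mm high, stands across the rails at y = +150 mm.
- carriage (a joint): Travel of the aluminium carriage along the stage's +y, m: 0 at the near end, 0.130 hard against the end stop; starts at 0 to 0.05. A catch in a toothed rack (5 mm pitch) locks it against 40 N, but for up to 4 mm of shift at first, until the button is well down; then it slides with 1 to 2 N. Letting the button up locks it again at the next tooth. Deck 120 mm (x) by 220 mm (y), top 42 mm above the bench.
- lock_button (a joint): How far the lock button is pressed, in m: 0 up, 0.008 fully down. It is sprung: 1 N starts it, the catch is clear of the rack at about 0.0055, and about 5 N holds it fully down. It springs back when released.
- button_top (a point): Centre of the top face of the red lock button, which rides on the carriage: flat, 36 mm (stage x) by 30 mm (stage y), 54 mm above the bench when up and 46 mm when down (12 and 4 mm above the deck). It lies on the stage's centre line, 165 mm behind the stage's origin along y when the carriage is at 0.
- thumb_rest (a point): Middle of the top of the fixed black thumb rest on the carriage, on the +y side of the button: 50 mm wide (stage x), 8 mm thick, its top 64 mm above the bench, its near face 26 mm from the button's centre. A finger on the button can push the carriage along by this rest.
- plate (a point): Centre of the top of the white 24-well plate, 85.5 (stage x) by 127.6 mm (stage y), clipped fast in the nest on the carriage, 112 mm ahead (+y) of the button's centre; its top is 57 mm above the bench. It rides under the bridge with the carriage.
- bottle: Bystander: amber reagent bottle, 60 mm across, 120 mm high, blue cap, loose on the bench; origin at the centre of its underside.
- jar: Bystander: white jar, 56 mm across, 70 mm high, loose; origin at the centre of its underside.
- tip_box: Bystander: yellow pipette tip box with clear lid, 77 by 77 mm, 57 mm high, loose; origin at the centre of its underside.

How it is judged:
By the outcome, as a careful person would: the job done as asked, in the order asked, and still so for the second after the job is handed in, with the robot touching nothing.
It also fails if it takes over 40 s, if anything falls off the work surface, if the arm or the gripper's body presses on something with over 40 N, if the wrist force passes 120 N, or if a joint passes its speed limit or range.

### The arm

A 6-joint arm with a two-finger parallel gripper is mounted at the origin on the work surface. World frame = base frame: x ahead of the robot, y to its left, z up, the work surface at z = 0. Lengths are in mm, angles in rad, forces in N, time in s.
With the tool pointing down it reaches from about 275 to 1000 mm from the base axis. Payload 8.4 kg.
Tool frame: the origin (TCP) lies at the very end of the fingers, on their centre line; the grasp point (between the pads) lies 19 mm behind it; z points along the fingers, y is the direction in which the jaws open and shut (so a half turn about z gives the same grasp; the last joint's range is limited). The gripper opens to 85 mm and grips with 20 to 120 N. Pads are 22 mm wide; open, the fingers measure 114 mm over their backs; the gripper's body (76 mm by 85 mm) begins 54 mm behind the grasp point. The pads swing forward as they close: fully open they stand 13 mm farther back than shut.
Start: joints at [1.29, 0.353, 1.633, -0, 1.155, -0.002], TCP at [172, 600.869, 231.281] pointing down, gripper open.
Joint ranges: [-2.63, 2.63], [-0.92, 2.1], [0.06, 2.66], [-1.3, 4.44], [0, 2.69], [-3.02, 3.02]. Speed limits (rad/s): [2.22, 2.22, 2.79, 3.14, 3.14, 3.14].

### API

Orientations are given as [roll, pitch, yaw] about the fixed x, y, z axes, in that order (R = Rz(yaw) Ry(pitch) Rx(roll)).
In Python, from rig import r gives the robot as it stands.
- The arm moves only by the tool move_arm, never from a script. Its argument "increments" is a list of rows, each an object of numbers: "tx", "ty", "tz": the shift along the tool's x, y, z in cm; "rx", "ry", "rz": the turn, a rotation vector about the tool's x, y, z in degrees; "gripper": the gripper's target within -1 to 1 (fully open at 1, half-way at 0, shut at -1). A call has 1 to 12 rows; each row shifts and turns the commanded pose from where the row before left it, along the tool's axes as they then stand; what a row does not reach is not made up. A row lasts 1/10 s, in which the tool goes at most 50 mm and 8.59 degrees, less where a joint would pass 70% of its speed; a pose out of reach is approached as far as the arm can. A call is refused whole if a number of a shift passes 5 or a number of a turn 8.59, either way. A call with a gripper value outside its range is refused whole. The fingers move at their own pace and stop on an object; "squeeze" is the grip in N (left out, the last holds). Time passes only in rows, so rows that do not move let the fingers close. It gives the time, the measured TCP pose, the force and the opening at its end, in the units of the state.
- r.sense(): the state, without advancing time (a new reading comes with each control period).
- r.grab_frame(name): name is "side" or "top"; returns (picture, depth): 480x640x3 uint8, red, green, blue; 480x640 float32, mm along the optical axis (not along the pixel's ray), 0 where there is no reading.
- r.camera_model(name): a dict with "fx", "fy", "cx", "cy" (pixels), "k1" (the pictures are not rectified: a ray, as slopes to the right and down, at radius r is drawn at 1 + k1 r^2 times it, then the intrinsics apply), "R" (3x3) and "t" (3): a world point X has camera coordinates R X + t. Camera axes: x right, y down, z forward; pixel columns grow to the right and rows downward; lengths in mm; the calibration is good to about 2 mm. A picture is of the moment at which its call begins. camera_model takes no time and is no camera call.
- r.sign_off(): hands the job in, once; it reports no verdict.
Trained networks look in the newest picture that a camera, given by its name, has taken for a name from the list of things; names that differ only in an ending like _2 or _b are one class to them, and where a whole thing is asked for, a point or a joint stands for the part that bears it (a point fixed in the world has none). Each returns a list of dicts, best first, with "confidence" (0 to 1); they miss things now and then, are a little off and sometimes report something else, mostly with a low value. They report only what shows in the picture. A call takes as long as a camera call.
- r.cut_out(query, camera): "mask" (480x640 bool, what is visible of it) and "bbox" ([left, top, right, bottom] in pixels, round what is visible of it).
- r.place_of(query, camera): "location" ([row, column] in pixels: a listed point, or the origin of a listed thing).
The state is a dict: "clock": time; "qpos": joint angles; "qvel": joint speeds; "joint_efforts": joint torques, N m; "eef_pos": TCP position; "tcp_rot": TCP orientation; "contact_force": force on the tool from outside, world axes, zero at the start; "wrist_torque": the same for the moment, N m; "opening": opening from 0.0 (shut) to 1.0 (fully open).
Only numpy, scipy, OpenCV 4.12 (cv2) and the standard library are available. Lean on these libraries where they do the work, as an engineer would, in place of code of your own. Each camera call takes 0.05 s, during which the arm holds its last target. There are 200 camera calls.

## Working session

There is one attempt and no reset: what is moved stays moved. The work goes in short steps, Python scripts to look and compute and a tool call to move; the robot and the scene stay as the last step left them, time stands still between calls to the robot, and variables do not carry over. Pictures are saved under pics/ and viewed, about 8 in all and at most 12, crops included, and the job is handed in when it is done.

Besides the shell and the picture viewer there is one more tool, called after ">>>" by a JSON object that holds its "name" and its "arguments". move_arm: Moves the arm, as the interface text tells. Its arguments: {"type":"object","properties":{"increments":{"type":"array","items":{"type":"object","properties":{"tx":{"type":"number"},"ty":{"type":"number"},"tz":{"type":"number"},"rx":{"type":"number"},"ry":{"type":"number"},"rz":{"type":"number"},"gripper":{"type":"number"}}}},"squeeze":{"type":"number"}},"required":["increments"]}

```bash
mkdir -p pics; cat > h.py <<'E'
import numpy as np, cv2
from rig import r
def ray(cam,u,v):
    m=r.camera_model(cam); R=np.array(m["R"]);t=np.array(m["t"])
    xd=np.array([(u-m["cx"])/m["fx"],(v-m["cy"])/m["fy"]]); x=xd.copy()
    for _ in range(20): x=xd/(1+m["k1"]*(x@x))
    return -R.T@t, R.T@np.array([x[0],x[1],1.]), R, t
def at_z(cam,u,v,z):
    o,d,_,_=ray(cam,u,v); return o+d*(z-o[2])/d[2]
def at_d(cam,u,v,dep):
    o,d,_,_=ray(cam,u,v); return o+d*dep
E
python3 - <<'E'
from h import *
np.set_printoptions(precision=1,suppress=True)
for c in("side","top"):
    p,d=r.grab_frame(c); cv2.imwrite(f"pics/{c}1.png",p[:,:,::-1]); np.save(f"{c}_d.npy",d)
    for q in("button_top","thumb_rest","plate","stage","bottle","jar","tip_box"):
        for k in r.place_of(q,c)[:2]:
            v,u=k["location"]; z={"button_top":54,"thumb_rest":64,"plate":57}.get(q,0)
            iv,iu=int(round(v)),int(round(u)); dd=d[min(iv,479),min(iu,639)]
            print(c,q,round(k["confidence"],2),round(u),round(v),at_z(c,u,v,z),at_d(c,u,v,dd))
print(r.sense())
E
```

```text
side button_top 0.63 339 343 [563.3 -69.9  54. ] [563.4 -69.5  53.5]
side button_top 0.15 457 346 [688.8 -98.2  54. ] [694.9 -87.4  41.6]
side thumb_rest 0.62 326 318 [555.1 -38.4  64. ] [558.2 -22.4  48.4]
side plate 0.72 293 284 [528.3  34.4  57. ] [528.1  32.8  58.3]
side plate 0.5 353 229 [627.8 138.5  57. ] [638.  178.1  28.9]
side stage 0.88 292 306 [528.8  57.8   0. ] [521.7  -3.8  56.5]
side stage 0.25 329 323 [570.2  16.3   0. ] [557.2 -46.9  62.6]
side bottle 0.81 354 230 [648.8 213.9   0. ] [639.7 179.   25. ]
side jar 0.81 390 272 [675.3 102.3   0. ] [665.7  75.1  23.1]
side tip_box 0.8 458 344 [718.1 -48.6   0. ] [696.2 -86.9  43.5]
top button_top 0.72 451 252 [567.5 -76.4  54. ] [567.5 -76.4  54.2]
top thumb_rest 0.7 431 258 [556.8 -44.4  64. ] [556.6 -44.1  65.5]
top thumb_rest 0.4 270 213 [633.1 197.6  64. ] [628.5 194.4  84.6]
top plate 0.69 382 276 [532.5  29.   57. ] [532.5  28.8  55.7]
top stage 0.65 366 280 [530.1  50.9   0. ] [526.8  54.4  55.6]
top stage 0.22 332 194 [677.8 101.9   0. ] [659.8 101.4  68.1]
top bottle 0.58 273 212 [648.7 203.1   0. ] [630.1 190.9  83. ]
top jar 0.69 330 197 [672.5 106.    0. ] [654.2 105.   71.4]
top tip_box 0.91 422 172 [711.3 -51.2   0. ] [693.5 -39.5  57.5]
{'clock': 0.8, 'qpos': array([ 1.3,  0.4,  1.6, -0. ,  1.2, -0. ]), 'qvel': array([ 0., -0.,  0., -0., -0.,  0.]), 'joint_efforts': array([  0. , -60.5, -34.2,   0. ,   0. ,  -0. ]), 'eef_pos': array([172. , 600.9, 231.3]), 'tcp_rot': array([3.1, 0. , 2.9]), 'contact_force': array([ 0.2, -0.3, -0.3]), 'wrist_torque': array([-0., -0., -0.]), 'opening': 1.0003232551664387}
```

View pics/top1.png

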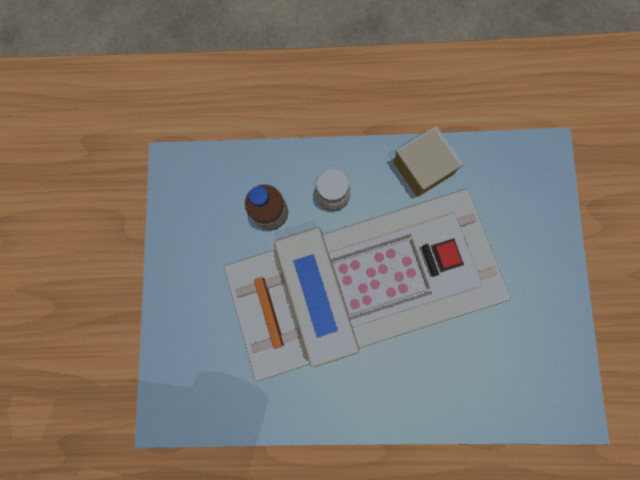

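View pics/side1.png

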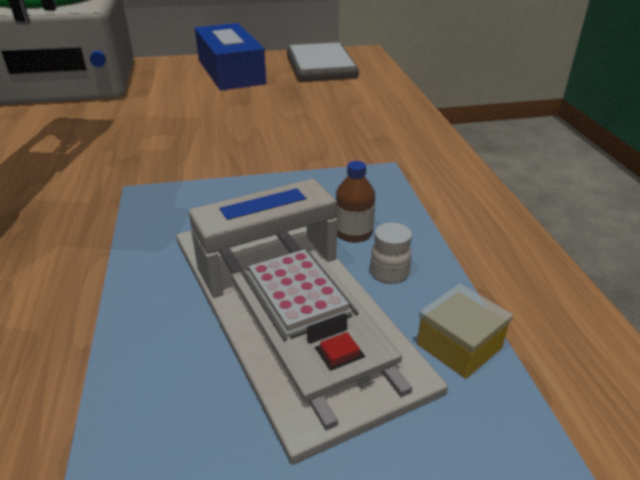

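Top picture: the button is at (450,252), the thumb rest at (431,259), and the orange stop at (268,313). The stage's near corners are at (470,190) and (508,298), its far corners at (225,267) and (256,379). Side picture agrees: button at (340,348), with the tip box, jar and bottle standing to the +x side of the stage. The second `thumb_rest` hit, at (270,213), is actually the bottle, so I'm discarding it.

```bash
cat > m.py <<'E'
from h import *
np.set_printoptions(precision=2,suppress=True)
def measure(verbose=True):
    p,d=r.grab_frame("top")
    hsv=cv2.cvtColor(p,cv2.COLOR_RGB2HSV)
    red=(((hsv[...,0]<5)|(hsv[...,0]>174))&(hsv[...,1]>170)&(hsv[...,2]>90)).astype(np.uint8)
    orange=((hsv[...,0]>6)&(hsv[...,0]<14)&(hsv[...,1]>200)&(hsv[...,2]>120)).astype(np.uint8)
    red[:, :400]=0; orange[:230]=0; orange[:,:240]=0; orange[:,300:]=0; orange[370:]=0
    out={}
    for n,m,z in(("button",red,54),("stop",orange,48)):
        m=cv2.morphologyEx(m,cv2.MORPH_OPEN,np.ones((2,2),np.uint8))
        v,u=np.nonzero(m); (c,s,a)=cv2.minAreaRect(np.c_[u,v].astype(np.float32))
        out[n]=at_z("top",*c,z); print(n,len(u),c,s,a,out[n])
    return out
E
python3 - <<'E'
from m import *
o=measure()
C=[at_z("top",u,v,18)[:2] for u,v in((470,190),(508,298),(256,379),(225,267))]
C=np.array(C); ctr=C.mean(0); ax=(C[2]+C[3]-C[0]-C[1])/2; print(C,ctr,"len",np.linalg.norm(ax),"w",np.linalg.norm(C[1]-C[0]))
for nm,a in(("corners",ax),("btn-stop",(o["stop"]-o["button"])[:2])):
    a=a/np.linalg.norm(a); print(nm,a,np.degrees(np.arctan2(a[1],a[0])),"btn y",(o["button"][:2]-ctr)@a,"x",(o["button"][:2]-ctr)@[a[1],-a[0]],"stop y",(o["stop"][:2]-ctr)@a)
print(r.sense()["tcp_rot"])
E
```

```text
button 300 (449.3276062011719, 255.06898498535156) (22.654830932617188, 18.012447357177734) 68.19859313964844 [562.43 -73.88  54.  ]
stop 0 (0.0, 0.0) (0.0, 0.0) 0.0 [1021.47  661.14   48.  ]
[[ 672.54 -123.28]
 [ 496.93 -168.48]
 [ 380.65  227.48]
 [ 556.15  278.97]] [526.57  53.67] len 415.7152236883041 w 181.33547758635845
corners [-0.28  0.96] 106.25040450648595 btn y -132.49249228413024 x -1.2623638143284626 stop y 444.71174517704526
btn-stop [0.53 0.85] 58.01440809536395 btn y -89.19006828899843 x 97.98462018431175 stop y 777.3996992884902
[3.14 0.   2.86]
```

>>> {"name": "move_arm", "arguments": {"increments": [{"rz": 8.2, "gripper": -1}, {"rz": 8.2}, {"rz": 8.2}, {"rz": 8.2}, {"rz": 8.2}, {"rz": 8.2}, {"rz": 8.4}]}}

```text
invalid input
```

>>> {"name": "move_arm", "arguments": {"increments": [{"tx": 0, "ty": 0, "tz": 0, "rx": 0, "ry": 0, "rz": 8.2, "gripper": -1}, {"tx": 0, "ty": 0, "tz": 0, "rx": 0, "ry": 0, "rz": 8.2, "gripper": -1}, {"tx": 0, "ty": 0, "tz": 0, "rx": 0, "ry": 0, "rz": 8.2, "gripper": -1}, {"tx": 0, "ty": 0, "tz": 0, "rx": 0, "ry": 0, "rz": 8.2, "gripper": -1}, {"tx": 0, "ty": 0, "tz": 0, "rx": 0, "ry": 0, "rz": 8.2, "gripper": -1}, {"tx": 0, "ty": 0, "tz": 0, "rx": 0, "ry": 0, "rz": 8.2, "gripper": -1}, {"tx": 0, "ty": 0, "tz": 0, "rx": 0, "ry": 0, "rz": 8.4, "gripper": -1}], "squeeze": 40}}

```text
clock: 1.55
eef_pos: [172.0, 600.9, 231.3]
tcp_rot: [-3.142, -0.0, 1.852]
contact_force: [0.1, -0.7, 0.3]
opening: 0.003
```

>>> {"name": "move_arm", "arguments": {"increments": [{"tx": -4.5, "ty": 1.15, "tz": 0, "rx": 0, "ry": 0, "rz": 0, "gripper": -1}, {"tx": -4.5, "ty": 1.15, "tz": 0, "rx": 0, "ry": 0, "rz": 0, "gripper": -1}, {"tx": -4.5, "ty": 1.15, "tz": 0, "rx": 0, "ry": 0, "rz": 0, "gripper": -1}, {"tx": -4.5, "ty": 1.15, "tz": 0, "rx": 0, "ry": 0, "rz": 0, "gripper": -1}, {"tx": -4.5, "ty": 1.15, "tz": 0, "rx": 0, "ry": 0, "rz": 0, "gripper": -1}, {"tx": -4.5, "ty": 1.15, "tz": 0, "rx": 0, "ry": 0, "rz": 0, "gripper": -1}, {"tx": -4.5, "ty": 1.15, "tz": 0, "rx": 0, "ry": 0, "rz": 0, "gripper": -1}, {"tx": -4.5, "ty": 1.15, "tz": 0, "rx": 0, "ry": 0, "rz": 0, "gripper": -1}, {"tx": -4.5, "ty": 1.15, "tz": 0, "rx": 0, "ry": 0, "rz": 0, "gripper": -1}, {"tx": -4.5, "ty": 1.15, "tz": 0, "rx": 0, "ry": 0, "rz": 0, "gripper": -1}, {"tx": -4.5, "ty": 1.15, "tz": 0, "rx": 0, "ry": 0, "rz": 0, "gripper": -1}, {"tx": -4.5, "ty": 1.15, "tz": 0, "rx": 0, "ry": 0, "rz": 0, "gripper": -1}]}}

```text
clock: 2.75
eef_pos: [457.9, 120.2, 231.6]
tcp_rot: [3.141, -0.0, 1.857]
contact_force: [0.7, 1.2, -0.5]
opening: 0.001
```

>>> {"name": "move_arm", "arguments": {"increments": [{"tx": -4.15, "ty": 0.97, "tz": 0, "rx": 0, "ry": 0, "rz": 0, "gripper": -1}, {"tx": -4.15, "ty": 0.97, "tz": 0, "rx": 0, "ry": 0, "rz": 0, "gripper": -1}, {"tx": -4.15, "ty": 0.97, "tz": 0, "rx": 0, "ry": 0, "rz": 0, "gripper": -1}, {"tx": -4.15, "ty": 0.97, "tz": 0, "rx": 0, "ry": 0, "rz": 0, "gripper": -1}, {"tx": -4.15, "ty": 0.97, "tz": 0, "rx": 0, "ry": 0, "rz": 0, "gripper": -1}, {"tx": 0, "ty": 0, "tz": 4, "rx": 0, "ry": 0, "rz": 0, "gripper": -1}, {"tx": 0, "ty": 0, "tz": 4, "rx": 0, "ry": 0, "rz": 0, "gripper": -1}, {"tx": 0, "ty": 0, "tz": 4, "rx": 0, "ry": 0, "rz": 0, "gripper": -1}, {"tx": 0, "ty": 0, "tz": 2, "rx": 0, "ry": 0, "rz": 0, "gripper": -1}, {"tx": 0, "ty": 0, "tz": 0, "rx": 0, "ry": 0, "rz": 0, "gripper": -1}]}}

```text
clock: 3.75
eef_pos: [560.0, -63.2, 88.4]
tcp_rot: [-3.136, -0.002, 1.857]
contact_force: [0.2, 0.4, -0.7]
opening: 0.004
```

```bash
python3 - <<'E'
from h import *
p,d=r.grab_frame("side"); q,_=r.grab_frame("top")
a=cv2.resize(p[250:430,240:440],(400,360)); b=cv2.resize(q[160:340,340:540],(400,360))
cv2.imwrite("pics/2.png",np.hstack([a,b])[:,:,::-1]); print(r.sense()["eef_pos"],r.sense()["contact_force"])
for c in("side","top"):
  for k in r.place_of("button_top",c)[:1]: v,u=k["location"];print(c,k["confidence"],at_z(c,u,v,54))
E
```

```text
[562.59646913 -63.40458477  91.72800139] [ 0.1666598  -1.0678175  -0.11468778]
side 0.81 [563.47614758 -71.78738436  54.        ]
top 0.65 [564.49313592 -69.03351272  54.        ]
```

View pics/2.png

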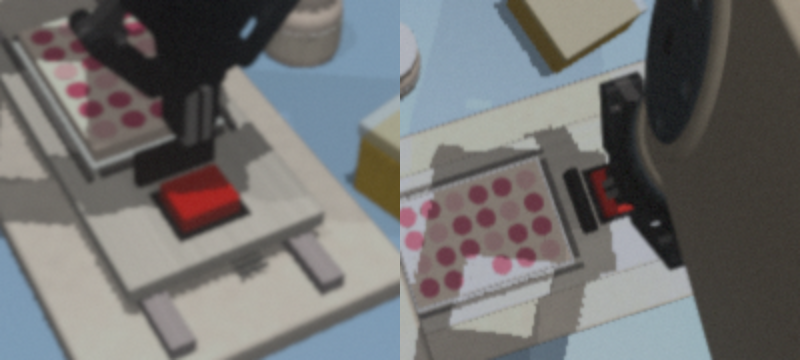

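The crop shows the closed fingertips just above the button, in line with it and clear of the black rest. The side and top fixes agree within 3 mm. Descending.

>>> {"name": "move_arm", "arguments": {"increments": [{"tx": -0.2, "ty": 0, "tz": 1.2, "rx": 0, "ry": 0, "rz": 0, "gripper": -1}, {"tx": 0, "ty": 0, "tz": 1.2, "rx": 0, "ry": 0, "rz": 0, "gripper": -1}, {"tx": 0, "ty": 0, "tz": 0.9, "rx": 0, "ry": 0, "rz": 0, "gripper": -1}, {"tx": 0, "ty": 0, "tz": 0.3, "rx": 0, "ry": 0, "rz": 0, "gripper": -1}, {"tx": 0, "ty": 0, "tz": 0.3, "rx": 0, "ry": 0, "rz": 0, "gripper": -1}, {"tx": 0, "ty": 0, "tz": 0, "rx": 0, "ry": 0, "rz": 0, "gripper": -1}, {"tx": 0, "ty": 0, "tz": 0, "rx": 0, "ry": 0, "rz": 0, "gripper": -1}]}}

```text
clock: 4.65
eef_pos: [562.9, -65.3, 52.4]
tcp_rot: [-3.142, -0.0, 1.857]
contact_force: [-1.2, -0.2, 1.8]
opening: 0.001
```

>>> {"name": "move_arm", "arguments": {"increments": [{"tx": 0, "ty": 0, "tz": 0.2, "rx": 0, "ry": 0, "rz": 0, "gripper": -1}, {"tx": 0, "ty": 0, "tz": 0.2, "rx": 0, "ry": 0, "rz": 0, "gripper": -1}, {"tx": 0, "ty": 0, "tz": 0.15, "rx": 0, "ry": 0, "rz": 0, "gripper": -1}, {"tx": 0, "ty": 0, "tz": 0, "rx": 0, "ry": 0, "rz": 0, "gripper": -1}, {"tx": 0, "ty": 0, "tz": 0, "rx": 0, "ry": 0, "rz": 0, "gripper": -1}]}}

```text
clock: 5.15
eef_pos: [563.2, -65.4, 47.0]
tcp_rot: [3.141, 0.0, 1.857]
contact_force: [-0.3, 0.8, 3.6]
opening: -0.0
```

```bash
python3 - <<'E'
from rig import r
s=r.sense(); print(s["eef_pos"],s["contact_force"])
E
```

```text
[563.18426359 -65.3553202   47.01332132] [-0.27998846  0.79492272  3.59890949]
```

>>> {"name": "move_arm", "arguments": {"increments": [{"tx": 0, "ty": 0, "tz": 0.05, "rx": 0, "ry": 0, "rz": 0, "gripper": -1}, {"tx": 0.3, "ty": 0, "tz": 0, "rx": 0, "ry": 0, "rz": 0, "gripper": -1}, {"tx": 0.3, "ty": 0, "tz": 0, "rx": 0, "ry": 0, "rz": 0, "gripper": -1}, {"tx": 0.3, "ty": 0, "tz": 0, "rx": 0, "ry": 0, "rz": 0, "gripper": -1}, {"tx": 0.3, "ty": 0, "tz": 0, "rx": 0, "ry": 0, "rz": 0, "gripper": -1}, {"tx": 0.4, "ty": 0, "tz": 0, "rx": 0, "ry": 0, "rz": 0, "gripper": -1}, {"tx": 0.4, "ty": 0, "tz": 0, "rx": 0, "ry": 0, "rz": 0, "gripper": -1}]}}

```text
clock: 5.85
eef_pos: [557.4, -45.8, 46.4]
tcp_rot: [3.141, 0.0, 1.858]
contact_force: [2.1, 0.0, 3.7]
opening: 0.001
```

```bash
python3 - <<'E'
from h import *
for c in("side","top"):
  r.grab_frame(c)
  for q,z in(("button_top",46),("thumb_rest",64),("plate",57)):
    for k in r.place_of(q,c)[:1]: v,u=k["location"];print(c,q,k["confidence"],at_z(c,u,v,z))
s=r.sense(); print(s["eef_pos"],s["contact_force"])
E
```

```text
side button_top 0.72 [560.15017387 -50.69965886  46.        ]
side thumb_rest 0.64 [550.55267473 -21.77501025  64.        ]
top button_top 0.52 [556.61052936 -51.76608474  46.        ]
top thumb_rest 0.76 [551.26282974 -23.92686255  64.        ]
top plate 0.59 [528.32196608  46.15141181  57.        ]
[557.41451343 -46.13059819  46.32957097] [2.91939402 1.80972912 4.48106619]
```

The carriage is following: the rest and button both moved about 18 mm. The button is held down and the force is low.

>>> {"name": "move_arm", "arguments": {"increments": [{"tx": 0.7, "ty": 0, "tz": 0, "rx": 0, "ry": 0, "rz": 0, "gripper": -1}, {"tx": 0.7, "ty": 0, "tz": 0, "rx": 0, "ry": 0, "rz": 0, "gripper": -1}, {"tx": 0.7, "ty": 0, "tz": 0, "rx": 0, "ry": 0, "rz": 0, "gripper": -1}, {"tx": 0.7, "ty": 0, "tz": 0, "rx": 0, "ry": 0, "rz": 0, "gripper": -1}, {"tx": 0.7, "ty": 0, "tz": 0, "rx": 0, "ry": 0, "rz": 0, "gripper": -1}, {"tx": 0.7, "ty": 0, "tz": 0, "rx": 0, "ry": 0, "rz": 0, "gripper": -1}, {"tx": 0.7, "ty": 0, "tz": 0, "rx": 0, "ry": 0, "rz": 0, "gripper": -1}, {"tx": 0.7, "ty": 0, "tz": 0, "rx": 0, "ry": 0, "rz": 0, "gripper": -1}, {"tx": 0.4, "ty": 0, "tz": 0, "rx": 0, "ry": 0, "rz": 0, "gripper": -1}]}}

```text
clock: 7.15
eef_pos: [539.9, 12.1, 46.2]
tcp_rot: [-3.141, -0.0, 1.858]
contact_force: [3.2, -0.5, 4.3]
opening: -0.002
```

```bash
python3 - <<'E'
from h import *
for c in("side","top"):
  r.grab_frame(c)
  for q,z in(("button_top",46),("thumb_rest",64)):
    for k in r.place_of(q,c)[:1]: v,u=k["location"];print(c,q,k["confidence"],at_z(c,u,v,z))
s=r.sense(); print(s["eef_pos"],s["contact_force"])
E
```

```text
side button_top 0.98 [541.7718155    7.68706903  46.        ]
side thumb_rest 0.72 [536.02895563  32.80037716  64.        ]
[540.0119393   11.35728476  46.2128352 ] [1.96046802 2.00335779 4.22494905]
```

>>> {"name": "move_arm", "arguments": {"increments": [{"tx": 0.4, "ty": 0, "tz": 0, "rx": 0, "ry": 0, "rz": 0, "gripper": -1}, {"tx": 0.4, "ty": 0, "tz": 0, "rx": 0, "ry": 0, "rz": 0, "gripper": -1}, {"tx": 0.3, "ty": 0, "tz": 0, "rx": 0, "ry": 0, "rz": 0, "gripper": -1}, {"tx": 0.2, "ty": 0, "tz": 0, "rx": 0, "ry": 0, "rz": 0, "gripper": -1}, {"tx": 0.2, "ty": 0, "tz": 0, "rx": 0, "ry": 0, "rz": 0, "gripper": -1}, {"tx": 0.2, "ty": 0, "tz": 0, "rx": 0, "ry": 0, "rz": 0, "gripper": -1}]}}

```text
clock: 8.05
eef_pos: [535.2, 27.9, 46.2]
tcp_rot: [-3.141, -0.0, 1.858]
contact_force: [2.0, -0.8, 4.4]
opening: -0.003
```

```bash
python3 - <<'E'
from h import *
r.grab_frame("side")
for q,z in(("button_top",46),("thumb_rest",64)):
    for k in r.place_of(q,"side")[:1]: v,u=k["location"];print(q,k["confidence"],at_z("side",u,v,z))
s=r.sense(); print(s["eef_pos"],s["contact_force"])
E
```

```text
button_top 0.78 [537.66290753  22.70230611  46.        ]
thumb_rest 0.78 [531.34660949  49.91368538  64.        ]
[535.13760858  27.9739011   46.22102989] [1.74186006 1.56746859 3.94927112]
```

>>> {"name": "move_arm", "arguments": {"increments": [{"tx": 0.2, "ty": 0, "tz": 0, "rx": 0, "ry": 0, "rz": 0, "gripper": -1}, {"tx": 0.2, "ty": 0, "tz": 0, "rx": 0, "ry": 0, "rz": 0, "gripper": -1}, {"tx": 0, "ty": 0, "tz": 0, "rx": 0, "ry": 0, "rz": 0, "gripper": -1}]}}

```text
clock: 8.5
eef_pos: [534.0, 31.5, 46.2]
tcp_rot: [-3.141, 0.0, 1.858]
contact_force: [0.5, -1.4, 4.9]
opening: 0.0
```

>>> {"name": "move_arm", "arguments": {"increments": [{"tx": 0.2, "ty": 0, "tz": 0, "rx": 0, "ry": 0, "rz": 0, "gripper": -1}, {"tx": 0.2, "ty": 0, "tz": 0, "rx": 0, "ry": 0, "rz": 0, "gripper": -1}, {"tx": 0, "ty": 0, "tz": 0, "rx": 0, "ry": 0, "rz": 0, "gripper": -1}]}}

```text
clock: 8.8
eef_pos: [532.9, 35.6, 46.2]
tcp_rot: [-3.141, -0.0, 1.858]
contact_force: [-0.4, -1.5, 3.8]
opening: 0.001
```

```bash
python3 - <<'E'
from h import *
r.grab_frame("side")
for q,z in(("button_top",46),("thumb_rest",64)):
    for k in r.place_of(q,"side")[:1]: v,u=k["location"];print(q,k["confidence"],at_z("side",u,v,z))
s=r.sense(); print(s["eef_pos"],s["contact_force"])
E
```

```text
button_top 0.83 [534.38857851  21.63041019  46.        ]
thumb_rest 0.71 [529.67634302  51.43961327  64.        ]
[532.94170952  35.57300759  46.23165044] [ 0.68254783 -0.88582945  3.89402523]
```

The finger is now slipping over a stopped button, so the carriage seems to be at the stop. I'll creep on to load the rest and confirm.

>>> {"name": "move_arm", "arguments": {"increments": [{"tx": 0.2, "ty": 0, "tz": 0, "rx": 0, "ry": 0, "rz": 0, "gripper": -1}, {"tx": 0.1, "ty": 0, "tz": 0, "rx": 0, "ry": 0, "rz": 0, "gripper": -1}, {"tx": 0, "ty": 0, "tz": 0, "rx": 0, "ry": 0, "rz": 0, "gripper": -1}]}}

```text
clock: 9.25
eef_pos: [532.9, 36.0, 46.3]
tcp_rot: [3.142, 0.004, 1.859]
contact_force: [3.3, -19.8, 2.5]
opening: -0.001
```

Hard stop: about 20 N with the button still fully down. I'll ease the push, then lift straight up.

>>> {"name": "move_arm", "arguments": {"increments": [{"tx": -0.15, "ty": 0, "tz": 0, "rx": 0, "ry": 0, "rz": 0, "gripper": -1}, {"tx": 0, "ty": 0, "tz": 0, "rx": 0, "ry": 0, "rz": 0, "gripper": -1}]}}

```text
clock: 9.45
eef_pos: [532.9, 35.9, 46.2]
tcp_rot: [-3.141, 0.001, 1.858]
contact_force: [2.2, -9.6, 3.5]
opening: -0.001
```

```bash
python3 - <<'E'
from h import *
p,_=r.grab_frame("side");q,_=r.grab_frame("top")
a=cv2.resize(p[170:350,180:380],(400,360)); b=cv2.resize(q[220:390,215:415],(400,360))
cv2.imwrite("pics/3.png",np.hstack([a,b])[:,:,::-1])
s=r.sense(); print(s["eef_pos"],s["contact_force"])
E
```

```text
[532.89219195  35.90660036  46.2728595 ] [ 1.7357725  -9.39761446  3.66001319]
```

View pics/3.png

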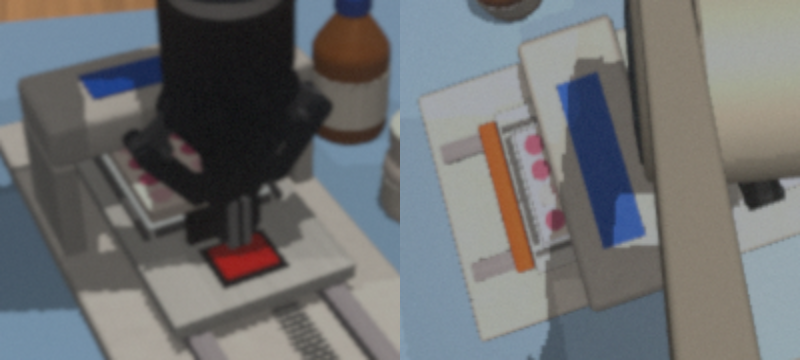

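The pictures show the carriage deck hard against the orange stop (right half, around (510,195)), with the button down and the fingertips against the rest. Releasing now.

>>> {"name": "move_arm", "arguments": {"increments": [{"tx": 0, "ty": 0, "tz": -0.4, "rx": 0, "ry": 0, "rz": 0, "gripper": -1}, {"tx": 0, "ty": 0, "tz": -0.6, "rx": 0, "ry": 0, "rz": 0, "gripper": -1}, {"tx": -0.2, "ty": 0, "tz": -0.6, "rx": 0, "ry": 0, "rz": 0, "gripper": -1}, {"tx": -0.5, "ty": 0, "tz": -2, "rx": 0, "ry": 0, "rz": 0, "gripper": -1}, {"tx": -3, "ty": 0, "tz": -3, "rx": 0, "ry": 0, "rz": 0, "gripper": -1}, {"tx": -4, "ty": 0, "tz": -3, "rx": 0, "ry": 0, "rz": 0, "gripper": -1}, {"tx": -4, "ty": 0, "tz": -3, "rx": 0, "ry": 0, "rz": 0, "gripper": -1}, {"tx": -4, "ty": 0, "tz": -3, "rx": 0, "ry": 0, "rz": 0, "gripper": -1}, {"tx": -4, "ty": 0, "tz": 0, "rx": 0, "ry": 0, "rz": 0, "gripper": -1}, {"tx": -2, "ty": 0, "tz": 0, "rx": 0, "ry": 0, "rz": 0, "gripper": -1}, {"tx": 0, "ty": 0, "tz": 0, "rx": 0, "ry": 0, "rz": 0, "gripper": -1}, {"tx": 0, "ty": 0, "tz": 0, "rx": 0, "ry": 0, "rz": 0, "gripper": -1}]}}

```text
clock: 10.75
eef_pos: [593.1, -170.4, 201.1]
tcp_rot: [-3.14, -0.002, 1.857]
contact_force: [-0.4, 0.6, 0.5]
opening: 0.003
```

```bash
python3 - <<'E'
from h import *
p,d=r.grab_frame("side");q,dt=r.grab_frame("top")
cv2.imwrite("pics/4.png",cv2.resize(np.hstack([p[140:400,170:570],q[130:390,200:600]]),(800,260))[:,:,::-1])
for qn,z in(("button_top",54),("thumb_rest",64),("bottle",0),("jar",0),("tip_box",0)):
  for c,D in(("side",d),("top",dt)):
    for k in r.place_of(qn,c)[:1]: v,u=k["location"];print(qn,c,k["confidence"],at_z(c,u,v,z),"depth z",at_d(c,u,v,D[int(v),int(u)])[2])
s=r.sense(); print(s["eef_pos"],s["contact_force"],s["clock"])
E
```

```text
button_top side 0.92 [534.36396356  25.90565408  54.        ] depth z 53.75297669795515
button_top top 0.7 [538.74619076  22.34009722  54.        ] depth z 55.28581616235158
thumb_rest side 0.76 [532.48592796  52.53240952  64.        ] depth z 64.4680743062844
thumb_rest top 0.75 [529.1267452   55.43595407  64.        ] depth z 48.71947775370552
bottle side 0.69 [650.26135346 215.36998943   0.        ] depth z 296.12223857664014
bottle top 0.86 [649.12431285 205.63769718   0.        ] depth z 86.82618200642742
jar side 0.65 [6.75485364e+02 1.00898620e+02 5.68434189e-14] depth z 247.906421319213
jar top 0.83 [677.46552098 103.81617712   0.        ] depth z 72.56449225624556
tip_box side 0.71 [719.25796775 -42.36744424   0.        ] depth z 48.38632332793691
tip_box top 0.65 [711.66825507 -51.41227729   0.        ] depth z 57.14667139857386
[ 594.10893346 -171.16278991  202.33300453] [0.10165816 0.62709245 0.02625125] 11.35
```

View pics/4.png

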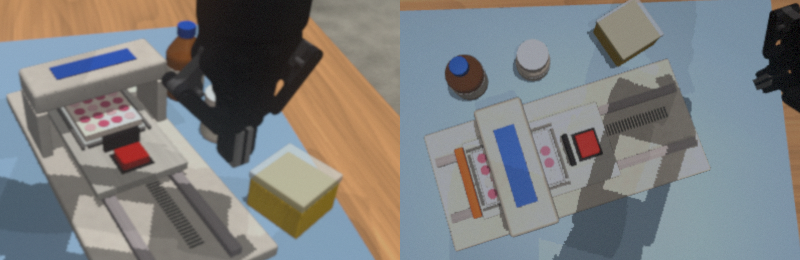

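The carriage is against the orange stop, and the button is up at 54 mm. The bottle, jar and tip box haven't moved, and the arm is clear.

```bash
python3 -c "
from rig import r
print(r.sign_off())"
```

```text
the job is handed in; nothing more can be done
None
```

The carriage is home against the orange end stop, the lock button is up again, and I handed the job in at about 11.4 s, well inside the 40 s limit.

- **What I did:** I closed the gripper and pressed the button down to about 46 mm. I kept it down while pushing the carriage roughly 95–100 mm along its rails. At the stop I eased the push from about 20 N to about 9 N, lifted straight up so the button could spring back, and moved clear.
- **Carriage home:** the push stopped hard with the button still fully down, so the catch wasn't what held it. The pictures show the deck against the stop. The button's measured position matched the home position to about 2–3 mm, which is as fine as the cameras allow.
- **Button up:** depth readings put its top at 54–55 mm, against 54 mm when fully up.
- **Bystanders:** the bottle, jar and tip box read the same as at the start, within a few mm of noise. The largest difference was about 6 mm for the tip box in the side view, but the top view had it within 0.5 mm.
- **Robot clear:** the arm was touching nothing, with a contact force under 1 N.
- **Checks that disagreed:** my orange colour mask found nothing, so I took the stage direction from its corners instead. A few low-confidence network hits were wrong and I left them out. Button positions from the two cameras differed by up to about 5 mm, which the push against the rest made harmless.

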